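# Shut down the optics warmer and close the canister

## Robot

A 6-joint arm with a two-finger parallel gripper is mounted at the origin on the work surface. World frame = base frame: x ahead of the robot, y to its left, z up, the work surface at z = 0. Lengths are in m, angles in rad, forces in N, time in s.
With the tool pointing down it reaches from about 0.425 to 0.95 m from the base axis. Payload 3.5 kg.
Tool frame: the origin (TCP) lies at the very end of the fingers, on their centre line; the grasp point (between the pads) lies 19 mm behind it; z points along the fingers, y is the line along which they close (so a half turn about z gives the same grasp; the last joint's range is limited). The gripper opens to 85 mm and grips with 20 to 120 N. Pads are 22 mm wide; open, the fingers measure 114 mm over their backs; the gripper's body (76 mm by 85 mm) begins 54 mm behind the grasp point. The pads swing forward as they close: fully open they stand 13 mm farther back than shut.
Start: joints at [1.029, 0.286, 1.577, -0, 1.279, -0.15], TCP at [0.258, 0.624, 0.231] pointing down, gripper open.
Joint ranges: [-2.77, 2.77], [-0.9, 2.22], [0.21, 2.48], [-1.53, 4.67], [0.24, 2.81], [-2.84, 2.84]. Speed limits (rad/s): [2.79, 2.79, 3.14, 3.14, 3.14, 3.14].

## Interface

Orientations are given as [roll, pitch, yaw] about the fixed x, y, z axes, in that order (R = Rz(yaw) Ry(pitch) Rx(roll)).
In Python, from bench import arm, hand, planner, eyes, status gives the robot as it stands. Calls block until the motion is done:
- arm.movep(position, orientation): joint-space move of the TCP to a pose.
- arm.line_to(position, rotation=None, vel=0.15): straight line of the TCP; rotation=None keeps the orientation; vel is the mean speed in m/s.
- arm.move_j(angles): joint-space move.
- hand.set_gripper(opening, effort=None): finger opening in m; effort is the grip in N (None keeps the last); returns when the fingers have stopped.
- arm.hold(seconds).
- planner.solve_ik(position, orientation): joint angles nearest the present ones, or None.
- eyes.camera(name): name is "scene" or "side" or "wrist"; returns the picture (400x640x3 uint8, red, green, blue); there is no depth.
- eyes.camera_info(name): a dict with "vfov" (degrees; the focal length in pixels is half the picture's height over the tangent of half this angle, whatever the lens; pixels are square), "cx", "cy" (the principal point, pixels), "k1" (the pictures are not rectified: a ray, as slopes to the right and down, at radius r is drawn at 1 + k1 r^2 times it, then the intrinsics apply), "xyz" and "attitude" of the camera in the world. Camera axes: x right, y down, z forward; pixel columns grow to the right and rows downward; lengths in m; the calibration is good to about 2 mm. A picture is of the moment at which its call begins: read the wrist's pose just before it. camera_info takes no time and is no camera call; for the wrist camera it gives the pose at the moment of the call.
A pose or a line that the arm cannot do raises arm.MotionError and nothing moves.
- arm.finish_job(): hands the job in; it is judged then, once.
Trained networks look in the newest picture that a camera, given by its name, has taken for a name from the list of things; names that differ only in an ending like _2 or _b are one class to them, and where a whole thing is asked for, a point or a joint stands for the part that bears it (a point fixed in the world has none). Each returns a list of dicts, best first, with "confidence" (0 to 1); they miss things now and then, are a little off and sometimes report something else, mostly with a low value. They report only what shows in the picture. A call takes as long as a camera call. They do not tell look-alikes from the thing itself.
- eyes.look_for(camera, thing): "point" ([x, y, z] in m, in the coordinates of the camera as it stood for that picture, good to about 4 mm: the middle of the surface that is visible of it).
- eyes.masks_of(camera, thing): "region" (400x640 bool, what is visible of it).
Readings, each from a call of its own:
- status.read_time_s(): time.
- status.read_q(): joint angles.
- status.read_qvel(): joint speeds.
- status.read_joint_torque(): joint torques, N m.
- status.read_tool_pos(): TCP position.
- status.read_tool_rot(): TCP orientation.
- status.read_contact_force(): force on the tool from outside, world axes, zero at the start.
- status.read_moment(): the same for the moment, N m.
- status.read_opening(): finger opening in m.
- status.read_finger_force(): force on a finger pad.
Only numpy, scipy, OpenCV 4.12 (cv2) and the standard library are available. Lean on these libraries where they do the work, as an engineer would, in place of code of your own. Each camera call takes 0.05 s, during which the arm holds its last target. There are 200 camera calls.

## Task

The eyepiece canister has finished drying with its cap loosened. First turn the dial on the blue warmer control box fully anticlockwise to its off stop, then screw the canister's knurled cap clockwise until it is fully tight against its stop. Leave the dial off, keep the black eyepiece standing on the warm plate, and do not disturb the other optics or the torch lying about.

Things in the scene. Friction and masses are not known exactly. Their poses are not given: they have to be found in the camera images.
- dial (a joint): black bar-grip dial on top of the blue control box. Value in rad: its turn clockwise (seen from above) from the off stop. 0 = off, at the anticlockwise stop; the other stop is at 4.5. At 0 the white pointer line on the bar points at the red dot on the box; white ticks mark the rest of the scale. The dial stays where it is left and turns with about 0.05 N m.
- dial_grip (a point): point on the dial's axis at grip height, 29 mm above the box top (75 mm above the cart); turns with the dial. Its x axis lies along the grip bar, its white pointer end at -x; its z axis is up. The bar is 50 mm long (x), 14 mm thick (y) and its top is 9 mm above this point; a round skirt of 24 mm radius lies 23 mm below this point.
- controller: blue warmer control box, 120 (x) x 110 (y) x 45 mm high, fixed; origin at the centre of its underside. The dial's axis passes through its centre; the red off dot lies 44 mm from the axis in its -x direction.
- cap (a joint): captive screw cap of the aluminium canister. Value in rad: its turn anticlockwise (seen from above) from tight. 0 = fully tight, at the clockwise stop; the other stop is at 4.0. At 0 the orange line on the cap's top is over the orange index tab on the canister's clamp. It does not rise or sink, stays where left and turns with about 0.12 N m.
- cap_grip (a point): point on the cap's axis at the height to grip, about 135 mm above the cart; turns with the cap, orange line in its -x direction, z up. The cap is a knurled aluminium disc of 54 mm diameter, 28 mm high; its top is 9 mm above this point, its underside 19 mm below. Beneath it the canister is 50 mm in diameter.
- warmer: white warming base with a steel warm plate, 120 (x) x 150 (y) mm, plate 40 mm above the cart, fixed; origin at the centre of its underside. The canister (75 mm high) is clamped upright on it with its axis 35 mm from the centre in its +y direction; its orange index tab points to -x, 24 mm long, at 66 mm height.
- eyepiece: matte black orthoscopic eyepiece with a steel barrel, 38 mm across, 55 mm high, standing loose and upright on the warm plate beside the canister; origin at the centre of its underside, z up.
- moon_filter: green glass moon filter in a black ring, 44 mm diameter, 8 mm high, lying loose; origin at the centre of its underside.
- star_diagonal: white plastic star diagonal, a 45 x 40 x 45 mm block with a 35 mm tube upward (75 mm high in all) and a 35 mm long steel nose in its +x direction, loose; origin at the centre of the block's underside.
- eyecup_a: stiff black rubber eyecup, ring of 42 mm diameter, 22 mm high, loose; origin at the centre of its underside.
- eyecup_b: second, identical black rubber eyecup, loose; origin at the centre of its underside.
- torch: small red torch with a black head, 112 mm long, 32 mm thick, lying loose along its x axis; origin under its middle.
Mind the look-alikes: they are no part of the job. Of the things shaped like the controller, the blue one is meant.

How it is judged:
By the outcome, as a careful person would: the job done as asked, in the order asked, and still so for the second after the job is handed in, with the robot touching nothing.
It also fails if it takes over 72 s, if anything falls off the work surface, if the arm or the gripper's body presses on something with over 40 N, if the wrist force passes 120 N, or if a joint passes its speed limit or range.

## Working session

There is one attempt and no reset: what is moved stays moved. The work goes in short steps, each a Python script; the robot and the scene stay as the last script left them, time stands still between calls to the robot, and variables do not carry over. Pictures are saved under pics/ and viewed, at most 10 in all, crops included, and the job is handed in when it is done.

```bash
mkdir -p pics; ls
cat > h.py <<'E'
import numpy as np, cv2
from scipy.spatial.transform import Rotation as R
from bench import arm, hand, planner, eyes, status
def info(n):
    c=eyes.camera_info(n); return c
def rot(att): 
    a=np.array(att,float)
    return a if a.shape==(3,3) else R.from_euler('xyz',a).as_matrix()
def ray(c,uv):
    f=200/np.tan(np.radians(c['vfov'])/2)
    d=(np.array(uv,float)-[c['cx'],c['cy']])/f
    s=d.copy()
    for _ in range(30): s=d/(1+c['k1']*(s@s))
    v=rot(c['attitude'])@np.array([s[0],s[1],1.]); return np.array(c['xyz']),v
def at_z(c,uv,z):
    o,v=ray(c,uv); return o+v*(z-o[2])/v[2]
def proj(c,p):
    f=200/np.tan(np.radians(c['vfov'])/2)
    q=rot(c['attitude']).T@(np.array(p,float)-c['xyz']); s=q[:2]/q[2]
    return s*(1+c['k1']*(s@s))*f+[c['cx'],c['cy']]
def tri(rays):
    A=np.zeros((3,3));b=np.zeros(3);
    for o,v in rays:
        v=v/np.linalg.norm(v);P=np.eye(3)-np.outer(v,v);A+=P;b+=P@o
    p=np.linalg.solve(A,b); return p,[np.linalg.norm(np.cross(p-o,v/np.linalg.norm(v))) for o,v in rays]
def toW(c,p): return np.array(c['xyz'])+rot(c['attitude'])@np.array(p)
def save(n,im): cv2.imwrite('pics/'+n,im[:,:,::-1])
E
python3 - <<'E'
from h import *
np.set_printoptions(precision=3,suppress=True)
for n in ['scene','side','wrist']:
    c=info(n); print(n,c)
    im=eyes.camera(n); save(n+'0.png',im)
    for t in ['dial','controller','cap','warmer','eyepiece','torch','star_diagonal','eyecup_a','moon_filter']:
        print(t,[(toW(c,d['point']).round(3),proj(c,toW(c,d['point'])).round(),round(d['confidence'],2)) for d in eyes.look_for(n,t)])
print(status.read_time_s())
a=cv2.imread('pics/scene0.png');b=cv2.imread('pics/side0.png')
E
```

```text
pics
scene {'vfov': 53.20977982935459, 'cx': 324.3360518453792, 'cy': 197.94368150774, 'k1': 0.009384600624310364, 'xyz': array([ 1.083, -0.697,  0.875]), 'attitude': array([-2.273, -0.002,  0.659])}
dial [(array([0.673, 0.32 , 0.066]), array([414., 179.]), 0.68), (array([0.508, 0.203, 0.067]), array([353., 177.]), 0.65), (array([0.373, 0.421, 0.071]), array([356., 136.]), 0.48), (array([ 0.258, -0.235,  0.065]), array([200., 217.]), 0.47), (array([0.319, 0.206, 0.071]), array([310., 156.]), 0.43)]
controller [(array([0.683, 0.311, 0.049]), array([414., 185.]), 0.9), (array([ 0.278, -0.242,  0.048]), array([203., 225.]), 0.77), (array([0.515, 0.186, 0.044]), array([351., 186.]), 0.69), (array([ 0.482, -0.192,  0.145]), array([261., 221.]), 0.65), (array([0.333, 0.196, 0.051]), array([311., 163.]), 0.63), (array([0.509, 0.201, 0.07 ]), array([353., 177.]), 0.31)]
cap [(array([ 0.483, -0.191,  0.143]), array([262., 222.]), 0.79)]
warmer [(array([ 0.492, -0.211,  0.042]), array([263., 253.]), 0.79)]
eyepiece [(array([ 0.483, -0.279,  0.09 ]), array([240., 255.]), 0.63)]
torch [(array([0
[... 1711 characters left out ...]
 0.017]), array([413., 309.]), 0.71)]
moon_filter [(array([0.469, 0.004, 0.007]), array([304., 229.]), 0.57)]
wrist {'vfov': 62.782369169721846, 'cx': 316.75869860175374, 'cy': 203.30228555553086, 'k1': -0.04786163681894807, 'xyz': array([0.181, 0.656, 0.374]), 'attitude': array([2.808, 0.   , 1.178])}
dial [(array([0.315, 0.214, 0.067]), array([ 29., 346.]), 0.91), (array([0.391, 0.435, 0.059]), array([214., 336.]), 0.68)]
controller [(array([0.305, 0.234, 0.047]), array([ 47., 324.]), 0.94), (array([0.367, 0.461, 0.043]), array([227., 306.]), 0.61)]
cap []
warmer []
eyepiece []
torch [(array([0.508, 0.455, 0.012]), array([275., 370.]), 0.44)]
star_diagonal []
eyecup_a []
moon_filter []
1.5
```

View pics/scene0.png

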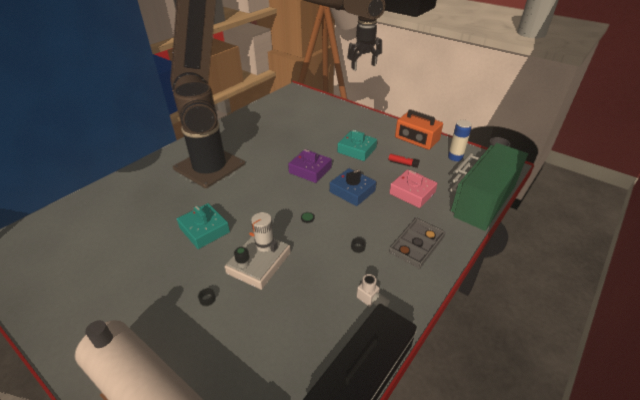

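View pics/side0.png

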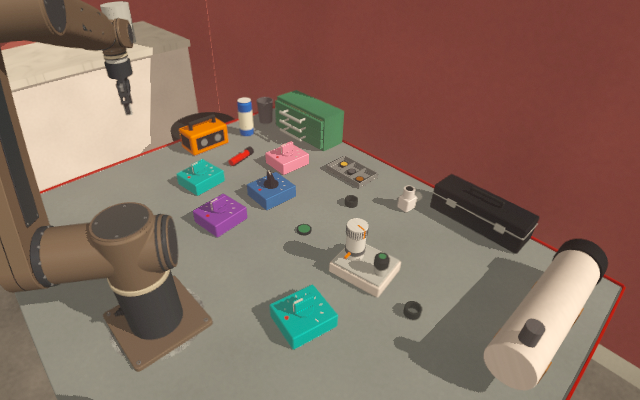

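The blue box with a black dial is at scene (353,186), side (272,190). The look-alikes are teal (scene 203,225 and 356,136), purple (311,163) and pink (414,185). Only one is blue. I'll confirm it from close by with the wrist camera.

Run:
```python
from h import *
np.set_printoptions(precision=3,suppress=True)
print(status.read_tool_rot())
for k,(p,yaw) in enumerate([((0.50,0.20,0.25),None)]):
  for dy in (0,1.5):
    # choose yaw nearest with q6 comfortable
    rpy=np.array(status.read_tool_rot()) if dy==0 else np.array([np.pi,0,y0+dy])
    if dy==0:
        y0=rpy[2]-1.029+np.arctan2(p[1],p[0]); rpy=[np.pi,0,y0]
    print(rpy, planner.solve_ik(p,rpy))
    arm.movep(p,rpy); arm.hold(0.2)
    c=info('wrist'); im=eyes.camera('wrist'); save(f'dial{int(dy)}.png',im); np.save(f'c_dial{int(dy)}.npy',c)
    for t in ['dial','controller']:
        print(t,[(toW(c,d['point']).round(3),proj(c,toW(c,d['point'])).round(),round(d['confidence'],2)) for d in eyes.look_for('wrist',t)])
a=cv2.imread('pics/dial0.png');b=cv2.imread('pics/dial1.png')
cv2.imwrite('pics/dialboth.png',cv2.resize(np.hstack([a[:,120:520],b[:,120:520]]),(800,400)))
print(status.read_time_s())
```

```text
[-3.142 -0.     2.75 ]
[3.141592653589793, 0, np.float64(2.1013008740207666)] [ 0.192 -0.031  1.892  0.     1.28  -0.338]
dial [(array([0.317, 0.211, 0.062]), array([156.,  72.]), 0.87), (array([ 0.265, -0.225,  0.061]), array([ 10., 353.]), 0.75), (array([0.67 , 0.323, 0.059]), array([516., 157.]), 0.64), (array([0.503, 0.21 , 0.072]), array([324., 172.]), 0.57)]
controller [(array([0.655, 0.323, 0.048]), array([499., 148.]), 0.93), (array([0.324, 0.217, 0.048]), array([172.,  71.]), 0.84), (array([0.504, 0.214, 0.045]), array([326., 163.]), 0.57)]
[3.142 0.    3.601] [ 0.192 -0.031  1.892  0.     1.28  -1.838]
dial [(array([0.502, 0.206, 0.071]), array([323., 182.]), 0.96), (array([0.374, 0.42 , 0.067]), array([562., 162.]), 0.96), (array([0.67 , 0.317, 0.064]), array([341., 335.]), 0.74), (array([0.331, 0.208, 0.056]), array([407.,  18.]), 0.57)]
controller [(array([0.342, 0.216, 0.048]), array([406.,  36.]), 0.98), (array([0.373, 0.41 , 0.045]), array([542., 153.]), 0.93), (array([0.652, 0.318, 0.048]), array([348., 317.]), 0.88), (array([0.499, 0.199, 0.044]), array([317., 170.]), 0.73)]
5.3167
```

View pics/dialboth.png

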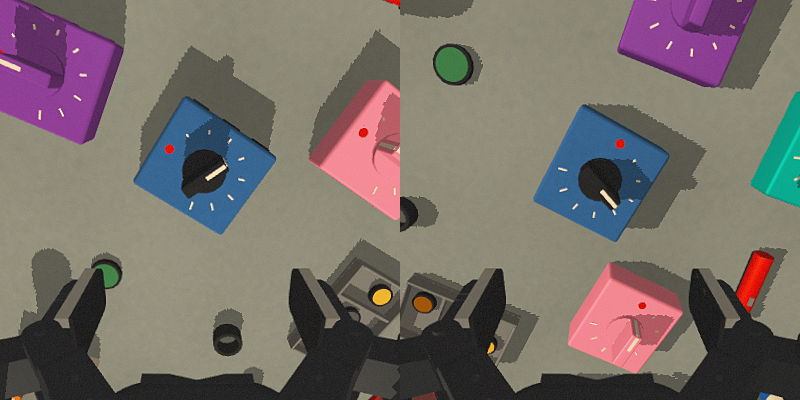

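The crop confirms the blue box at about (325,165) in both views. It has a black bar dial and a red dot, at (289,149) and (340,144), and the pointer is well off zero. The teal box is upper right and the purple and pink ones are distinct. Next I'll measure the axis and angle from the dot, ticks and pointer.

Run:
```python
from h import *
from scipy.optimize import least_squares
np.set_printoptions(precision=4,suppress=True)
ctr=np.array([0.503,0.2])
D=[];L=[]
for k in (0,1):
    c=np.load(f'c_dial{k}.npy',allow_pickle=True).item()
    im=cv2.imread(f'pics/dial{k}.png').astype(int); b,g,r=im[...,0],im[...,1],im[...,2]
    hull=np.zeros((400,640),np.uint8)
    blue=((b-r>50)&(b-g>30)).astype(np.uint8)
    n,lab,st,ce=cv2.connectedComponentsWithStats(blue); i=min(range(1,n),key=lambda i:-st[i,4] )
    ct=np.argwhere(lab==i)[:,::-1].astype(np.int32); cv2.fillConvexPoly(hull,cv2.convexHull(ct),1)
    rd=(r-np.maximum(g,b)>70)&(hull>0); D.append((c,np.argwhere(rd)[:,::-1].mean(0)))
    n,lab,st,ce=cv2.connectedComponentsWithStats(((r>150)&(g>140)&(b>90)&(hull>0)).astype(np.uint8))
    tk=[at_z(c,ce[i],0.0455)[:2] for i in range(1,n) if 5<st[i,4]]
    big=max(range(1,n),key=lambda i:st[i,4]); px=np.argwhere(lab==big)[:,::-1].astype(np.float32)
    P=np.array([at_z(c,p,0.084)[:2] for p in px]); u,s,vt=np.linalg.svd(P-P.mean(0))
    print('ticks',k,[(at_z(c,ce[i],0.0455)[:2],st[i,4]) for i in range(1,n) if st[i,4]>5])
    print('dot',at_z(c,D[-1][1],0.0455),'pointer',P.mean(0),'len',np.ptp((P-P.mean(0))@vt[0]),'dir',np.degrees(np.arctan2(vt[0,1],vt[0,0])))
    L.append((c,ce[big]))
for X in (D,L): print(tri([ray(c,p) for c,p in X]))
```

```text
ticks 0 [(array([0.4719, 0.2296]), np.int32(7)), (array([0.5133, 0.247 ]), np.int32(11)), (array([0.5339, 0.237 ]), np.int32(16)), (array([0.5188, 0.211 ]), np.int32(106)), (array([0.5466, 0.2178]), np.int32(15)), (array([0.5472, 0.1946]), np.int32(15)), (array([0.5146, 0.1641]), np.int32(20)), (array([0.5351, 0.1749]), np.int32(17))]
dot [0.4626 0.2072 0.0455] pointer [0.5121 0.2179] len 0.02413581720941945 dir -113.00313190151488
ticks 1 [(array([0.4716, 0.2297]), np.int32(8)), (array([0.5147, 0.1643]), np.int32(17)), (array([0.5352, 0.175 ]), np.int32(17)), (array([0.5228, 0.2247]), np.int32(94)), (array([0.5131, 0.2475]), np.int32(8)), (array([0.5473, 0.1948]), np.int32(14)), (array([0.5341, 0.2373]), np.int32(11)), (array([0.547 , 0.2181]), np.int32(12))]
dot [0.4627 0.2073 0.0455] pointer [0.512  0.2178] len 0.022661579445727262 dir 66.37316787281026
(array([0.4626, 0.2073, 0.0461]), [np.float64(3.6862888722441465e-05), np.float64(3.68628887224177e-05)])
(array([0.5122, 0.2178, 0.0835]), [np.float64(1.533412065289551e-06), np.float64(1.533412065151536e-06)])
```

Run:
```python
from h import *
from scipy.optimize import least_squares
T=np.array([[.4719,.2296],[.5133,.2472],[.534,.2371],[.5468,.2179],[.54725,.1947],[.51465,.1642],[.53515,.1749]])
s=least_squares(lambda p:np.hypot(*(T-p[:2]).T)-p[2],[.505,.206,.043]); c=s.x[:2]; print(s.x,s.fun.round(4))
dot=np.array([.4626,.2073]); off=np.arctan2(*(dot-c)[::-1]); off%=2*np.pi
pt=np.array([.5122,.2178]); y=np.arctan2(*(pt-c)[::-1]); print('dotdist',np.hypot(*(dot-c)),'off',off,'pointer from centre',y,'from line',np.radians(66.5))
y=np.radians(66.5)
np.save('dial.npy',[*c,off,y])
dn=lambda a:[np.pi,0,a]
hand.set_gripper(0.05,30)
arm.movep([*c,0.14],dn(y)); arm.line_to([*c,0.061],vel=0.1)
print(status.read_tool_pos(),status.read_contact_force(),status.read_q())
hand.set_gripper(0.0,40); print(status.read_opening(),status.read_finger_force(),status.read_contact_force(),status.read_moment())
for a in np.linspace(y,off-0.06,4)[1:]:
    arm.movep([*c,0.061],dn(a)); print(round(a,3),status.read_contact_force(),status.read_moment())
for i in range(8):
    a+=0.03; arm.movep([*c,0.061],dn(a)); m=status.read_moment(); print(round(a,3),status.read_contact_force(),m)
    if abs(m[2])>0.35: break
print(status.read_opening(),status.read_time_s())
```

```text
[0.50644738 0.20553922 0.04210944] [-0.      0.0001 -0.0002  0.0001  0.0001  0.     -0.0001]
dotdist 0.04388272214021401 off 3.1014571300535527 pointer from centre 1.1321003809418404 from line 1.160643952576229
[0.50706827 0.20568651 0.06165618] [-0.18329646 -0.05229647 -0.38166888] [1.99899278e-01 2.13211463e-01 2.00633211e+00 8.73530662e-06
 9.20725163e-01 6.09991680e-01]
0.012884196207012245 40.6430447101593 [-5.00916544  1.77743032  5.24577911] [ 0.17966568  0.64671018 -0.0895332 ]
1.788 [-4.5320792   1.1384494   5.19004851] [0.29311047 0.67570247 0.04984286]
2.415 [-5.77262956  1.2042703   5.90325505] [ 0.25600487  0.77904232 -0.0059918 ]
3.041 [-5.24936519  0.50379273  6.42297156] [0.19910483 0.80439835 0.0483894 ]
3.071 [-4.05502909  0.9691156   6.23747008] [0.19159308 0.86457959 0.04906226]
3.101 [-5.62923079  0.83090642  5.32008097] [ 0.17545444  0.88475923 -0.00545292]
3.131 [-4.87067647  0.20350901  7.16774431] [ 0.06536202  0.87044823 -0.59895038]
0.013272976559125257 11.9167
```

The moment jumped to −0.6 N m at yaw 3.13, so the dial is on its stop. Next I'll release it, retreat and check the pointer, then look over the canister.

Run:
```python
from h import *
np.set_printoptions(precision=4,suppress=True)
cx,cy,off,y=np.load('dial.npy')
dn=lambda a:[np.pi,0,a]
hand.set_gripper(0.05); arm.line_to([cx,cy,0.15],vel=0.15)
arm.movep([0.50,0.20,0.25],dn(2.10)); arm.hold(0.1)
im=eyes.camera('wrist'); save('dial_after.png',im)
P=(0.45,-0.19,0.30); v=[]
for k,yaw in enumerate((1.5,0.3)):
    arm.movep(P,dn(yaw)); arm.hold(0.2)
    c=info('wrist'); np.save(f'c_cap{k}.npy',c); im2=eyes.camera('wrist'); save(f'cap{k}.png',im2); v.append(im2)
    for t in ['cap','warmer','eyepiece']:
        print(t,[(toW(c,d['point']).round(3),proj(c,toW(c,d['point'])).round(),round(d['confidence'],2)) for d in eyes.look_for('wrist',t)])
print(status.read_q(),status.read_time_s())
save('trio.png',cv2.resize(np.hstack([im[80:300,200:450],v[0][80:300,160:480],v[1][80:300,160:480]]),None,fx=.898,fy=.898))
```

```text
cap [(array([ 0.481, -0.183,  0.142]), array([347., 175.]), 0.94)]
warmer [(array([ 0.471, -0.19 ,  0.038]), array([332., 161.]), 0.8)]
eyepiece [(array([ 0.477, -0.264,  0.094]), array([344., 233.]), 0.76)]
cap [(array([ 0.48 , -0.268,  0.095]), array([393., 168.]), 0.74), (array([ 0.481, -0.185,  0.142]), array([321., 153.]), 0.56)]
warmer [(array([ 0.491, -0.208,  0.039]), array([340., 135.]), 0.66)]
eyepiece [(array([ 0.479, -0.264,  0.097]), array([390., 168.]), 0.57)]
[-0.6076 -0.1834  1.941  -0.      1.384   0.6631] 17.6
```

View pics/trio.png

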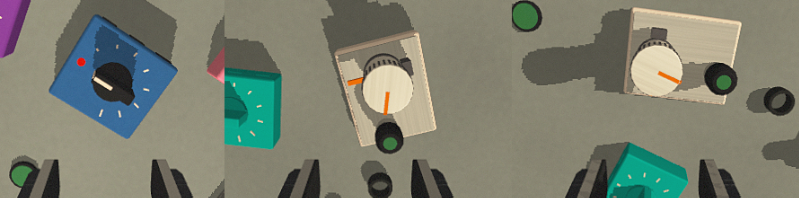

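The dial pointer now aims at the red dot (left panel, pointer at about (103,84), dot at (81,62)). The cap is the cream disc with the orange line, at (388,88) and (657,70) in the panels. The tab is at (356,80), the black eyepiece with the green lens is beside it, and all three stand clear. I'll measure these numerically next.

Run:
```python
from h import *
np.set_printoptions(precision=4,suppress=True)
cx,cy,off,y=np.load('dial.npy')
im=cv2.imread('pics/dial_after.png').astype(int);c=np.load('c_dial0.npy',allow_pickle=True).item()
b,g,r=im[...,0],im[...,1],im[...,2]
u,v=proj(c,[cx,cy,0.084]); Y,X=np.mgrid[:400,:640]
px=np.argwhere((r>150)&(g>140)&(b>90)&(np.hypot(X-u,Y-v)<26))[:,::-1]
P=np.array([at_z(c,p,0.0835)[:2] for p in px]); s=np.linalg.svd(P-P.mean(0))[2][0]
print('dial ptr dir',np.arctan2(s[1],s[0])%np.pi,np.arctan2(*(P.mean(0)-[cx,cy])[::-1])%(2*np.pi),'off',off,len(px))
A=[];B=[];C=[]
for k in (0,1):
    c=np.load(f'c_cap{k}.npy',allow_pickle=True).item(); im=cv2.imread(f'pics/cap{k}.png').astype(int); b,g,r=im[...,0],im[...,1],im[...,2]
    u,v=proj(c,[.48,-.185,.144])
    o=(r-b>90)&(g-b>10)&(g<r-50)&(np.hypot(X-u,Y-v)<70)
    n,lab,st,ce=cv2.connectedComponentsWithStats(o.astype(np.uint8))
    for i in range(1,n):
        if st[i,4]>12:
            px=np.argwhere(lab==i)[:,::-1]
            for z in (.144,.106):
                P=np.array([at_z(c,p,z)[:2] for p in px]); s=np.linalg.svd(P-P.mean(0))[2][0]
                print(k,st[i,4],ce[i].round(),z,P.mean(0),'dir',np.arctan2(s[1],s[0]),'len',np.ptp((P-P.mean(0))@s))
    # disc: bright cream
    d=((r>170)|o)&(np.hypot(X-u,Y-v)<45)
    n,lab,st,ce=cv2.connectedComponentsWithStats(cv2.morphologyEx(d.astype(np.uint8),cv2.MORPH_OPEN,np.ones((5,5))))
    i=max(range(1,n),key=lambda i:st[i,4]); ct=cv2.findContours((lab==i).astype(np.uint8),0,1)[0][0]
    W=np.array([at_z(c,p[0],.144)[:2] for p in ct],np.float32); print('disc',k,cv2.minEnclosingCircle(W),st[i])
```

```text
dial ptr dir 2.64560998073558 3.185333812555253 off 3.1014571300535527 108
0 105 [305. 171.] 0.144 [ 0.4414 -0.1755] dir -2.9069235980225954 len 0.017492803301323287
0 105 [305. 171.] 0.106 [ 0.4393 -0.1845] dir -2.9069235980225954 len 0.019720381896202573
0 115 [340. 194.] 0.144 [ 0.4728 -0.2011] dir -1.7200023700609852 len 0.02530018794550382
0 115 [340. 194.] 0.106 [ 0.4747 -0.2133] dir -1.720002370060985 len 0.02852197899540171
disc 0 ((0.4893272817134857, -0.18874512612819672), 0.040989041328430176) [ 314  138   76   84 3965]
1 132 [335. 166.] 0.144 [ 0.4729 -0.2015] dir -1.7089240068928864 len 0.026058244117077592
1 132 [335. 166.] 0.106 [ 0.4653 -0.2061] dir -1.7089240068928864 len 0.029374847041290546
disc 1 ((0.4805096983909607, -0.19051124155521393), 0.039115455001592636) [ 293  113   72   78 3390]
```

Run:
```python
from h import *
cx,cy,off,y=np.load('dial.npy')
def crop(im,u,v,h=50,s=5.3): 
    u,v=int(u),int(v); return cv2.resize(im[v-h:v+h,u-h:u+h],None,fx=s,fy=s,interpolation=cv2.INTER_CUBIC),(u-h,v-h,s)
def dots(t,c,pts,col):
    a,(x0,y0,s)=t
    for p in pts:
        q=(proj(c,p)-[x0,y0]+.5)*s; cv2.circle(a,tuple(int(i) for i in q),2,col,-1)
th=np.linspace(0,2*np.pi,40); out=[]
c=np.load('c_dial0.npy',allow_pickle=True).item(); t=crop(cv2.imread('pics/dial_after.png'),*proj(c,[cx,cy,.06]),h=37,s=7.1)
dots(t,c,[[cx+r*np.cos(off),cy+r*np.sin(off),.084] for r in np.linspace(0,.025,9)],(0,255,0)); dots(t,c,[[cx+.024*np.cos(a),cy+.024*np.sin(a),.052] for a in th],(255,255,0)); out.append(t[0][:525,:525])
for k in (0,1):
    c=np.load(f'c_cap{k}.npy',allow_pickle=True).item(); m=np.array([.4755,-.188])
    t=crop(cv2.imread(f'pics/cap{k}.png'),*proj(c,[*m,.144])); dots(t,c,[[m[0]+.027*np.cos(a),m[1]+.027*np.sin(a),.144] for a in th],(0,0,255)); dots(t,c,[[*m,.144]],(255,0,0)); out.append(t[0][:525,:525])
cv2.imwrite('pics/check.png',cv2.resize(np.hstack(out),(798,266),interpolation=cv2.INTER_AREA))
```

```text
(no output)
```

View pics/check.png

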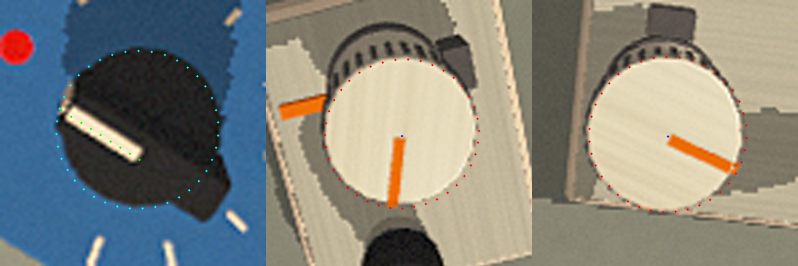

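The cap circle fits at about (0.475, −0.188). Its line lies 1.52 rad anticlockwise of the tab. I'll re-check the dial bearing numerically, then screw the cap down.

Run:
```python
from h import *
np.set_printoptions(precision=3,suppress=True)
c=np.load('c_dial0.npy',allow_pickle=True).item()
a,b=[at_z(c,p,.084) for p in ((322,178),(308,169))]; print('dial ptr',np.arctan2(*(b-a)[1::-1])%6.283, a,b)
m=[0.475,-0.188]; dn=lambda a:[np.pi,0,a]; y=1.75; z=0.115
hand.set_gripper(0.085,70)
arm.movep([*m,0.22],dn(y)); arm.line_to([*m,z],vel=0.1)
print(status.read_q(),status.read_contact_force())
hand.set_gripper(0.0,70); m0=np.array(status.read_moment()); print(status.read_opening(),status.read_finger_force(),status.read_contact_force(),m0)
for k in (.45,.9,1.35,1.45): arm.movep([*m,z],dn(y-k)); print(k,status.read_contact_force(),status.read_moment())
for i in range(14):
    k+=0.03; arm.movep([*m,z],dn(y-k)); M=status.read_moment(); print(round(k,2),M)
    if abs(M[2])>0.6: break
print(status.read_opening(),status.read_contact_force(),status.read_time_s())
```

```text
dial ptr 3.088666742716098 [0.504 0.206 0.084] [0.487 0.207 0.084]
[-0.576  0.055  2.068 -0.     1.018 -0.755] [ 0.198  0.548 -0.622]
0.052294390368874476 73.95503997802734 [-5.383 -0.327  5.788] [ 0.005  0.923 -0.013]
0.45 [-8.178  0.179  8.237] [ 0.003  1.263 -0.166]
0.9 [-10.784   1.589  10.402] [ 0.196  1.652 -0.077]
1.35 [-14.863   2.893  13.347] [0.486 2.365 2.314]
1.45 [-13.133   3.267  11.279] [0.455 1.908 1.106]
1.48 [0.593 1.765 2.146]
0.052036095815653605 [-11.73    2.344  11.841] 22.95
```

The moment rose to 2.3 N m at a turn of about 1.35, earlier than expected. It could be the stop, so I'll release and look before concluding.

Run:
```python
from h import *
np.set_printoptions(precision=3,suppress=True)
m=[0.475,-0.188]; dn=lambda a:[np.pi,0,a]
hand.set_gripper(0.085); print(status.read_contact_force()); arm.line_to([*m,0.22],vel=0.15)
Y,X=np.mgrid[:400,:640]; out=[]
for k,yaw in enumerate((1.5,0.9)):
    arm.movep((0.45,-0.19,0.30),dn(yaw)); arm.hold(0.2); c=info('wrist'); im=eyes.camera('wrist'); save(f'capB{k}.png',im); np.save(f'c_capB{k}.npy',c)
    u,v=proj(c,[*m,.144]).astype(int); r,g,b=[im[...,i].astype(int) for i in range(3)]
    o=(r-b>90)&(g-b>10)&(g<r-50)&(np.hypot(X-u,Y-v)<70)
    n,lab,st,ce=cv2.connectedComponentsWithStats(o.astype(np.uint8))
    for i in range(1,n):
        if st[i,4]>12:
            P=np.array([at_z(c,p,.144)[:2] for p in np.argwhere(lab==i)[:,::-1]]); s=np.linalg.svd(P-P.mean(0))[2][0]
            print(k,st[i,4],ce[i].round(),P.mean(0),'dir',np.arctan2(s[1],s[0])%np.pi,'bearing',np.arctan2(*(P.mean(0)-m)[::-1])%6.283,'len',np.ptp((P-P.mean(0))@s))
    out.append(cv2.resize(im[v-60:v+70,u-65:u+65],(400,400),interpolation=cv2.INTER_CUBIC))
save('capB.png',np.hstack(out)); print(status.read_time_s())
```

```text
[ 0.958  0.037 -0.655]
0 108 [305. 170.] [ 0.441 -0.176] dir 0.2038832369999115 bearing 2.788512956317298 len 0.016814921622301953
0 130 [326. 183.] [ 0.46 -0.19] dir 0.1685903439888734 bearing 3.2526221515554727 len 0.02629534750772134
1 126 [324. 178.] [ 0.46  -0.189] dir 0.17518730756108125 bearing 3.2416312912697154 len 0.025721298103407172
1 39 [306. 180.] [ 0.446 -0.18 ] dir 0.3271442299287646 bearing 2.8790051942615213 len 0.007592423892020568
26.5167
```

View pics/capB.png

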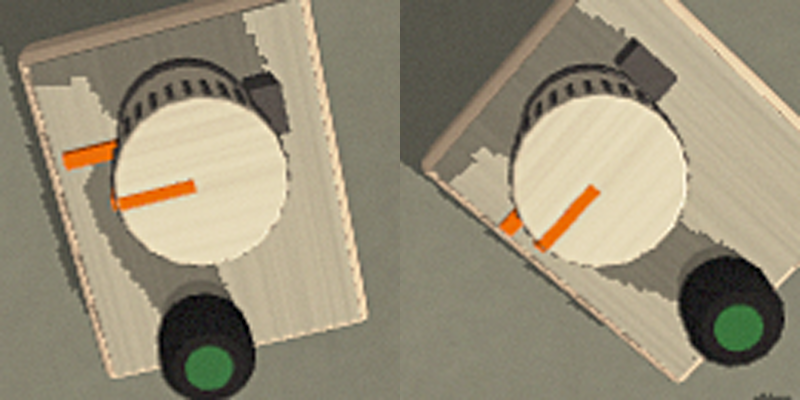

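The orange line now runs parallel to the tab. With the tab at 66 mm height its bearing is 3.30, and the line is at 3.31. Together with the hard stop, that shows the cap is tight. The eyepiece still stands and the arm is clear, so I'll hand in.

```bash
python3 -c "
from h import *
print(arm.finish_job())"
```

```text
the job is handed in; nothing more can be done
None
```

I turned the blue box's dial anticlockwise to its off stop, then screwed the canister cap clockwise to its stop, and handed the job in at about 26.5 s; the eyepiece was still standing in the last picture, and I saw no sign of other objects being disturbed.

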